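# Angle a rail in behind the holdfast and home against the fence

### The arm

A 6-joint arm with a two-finger parallel gripper is mounted at the origin on the work surface. World frame = base frame: x ahead of the robot, y to its left, z up, the work surface at z = 0. Lengths are in m, angles in rad, forces in N, time in s.
With the tool pointing down it reaches from about 0.35 to 0.975 m from the base axis. Payload 4.9 kg.
Tool frame: the origin (TCP) lies midway between the tips of the shut fingers; the grasp point (between the pads) lies 19 mm behind it; z points along the fingers, y is the line along which they close (so a half turn about z gives the same grasp; the last joint's range is limited). The gripper opens to 85 mm and grips with 20 to 120 N. Pads are 22 mm wide; open, the fingers measure 114 mm over their backs; the gripper's body (76 mm by 85 mm) begins 54 mm behind the grasp point. The pads swing forward as they close: fully open they stand 13 mm farther back than shut.
Start: joints at [1.061, 0.053, 1.613, -0, 1.476, -0.119], TCP at [0.238, 0.578, 0.231] pointing down, gripper open.
Joint ranges: [-3.01, 3.01], [-1.01, 2.22], [0.06, 2.58], [-1.02, 4.17], [0.09, 2.62], [-3.14, 3.14]. Speed limits (rad/s): [2.57, 2.57, 3.14, 3.14, 3.14, 3.14].

### API

Orientations are given as a unit quaternion [w, x, y, z].
In Python, from plant import state, grab_frame, job_done, cut_out, place_of gives the robot as it stands.
- The arm moves only by the tool jog_arm, never from a script. Its argument "motion" is text: rows parted by semicolons, each of 7 numbers parted by spaces: the opening in per cent of the stroke, from 0 (shut) to 100 (fully open), then the shift along the tool's x, y, z as a fraction of full scale, then the turn, a rotation vector about the tool's x, y, z as a fraction of full scale. A call has exactly 5 rows; each row is the pose to reach, as a shift and turn from the pose commanded when the call began, along the tool's axes at that moment; what a row does not reach only later rows make up. Full scale, the value 1, is 50 cm for a shift and 1.5 rad for a turn. A row lasts 1/8 s, in which the tool goes at most 62.5 mm and 10.7 degrees, less where a joint would pass 70% of its speed; a pose out of reach is approached as far as the arm can. A call with a number of a shift or a turn outside -1 to 1 is refused whole. A call with a gripper value outside its range is refused whole. The fingers move at their own pace and stop on an object; the grip force is fixed at half the most. Time passes only in rows, so rows that repeat a pose let the fingers close, or fill a call up. It gives the time, the measured TCP pose, the force, the opening and the grip force at its end, in the units of the state.
- state(): the state, without advancing time (a new reading comes with each control period).
- grab_frame(name): name is "scene" or "top" or "wrist"; returns a dict with "color" (384x512x3 uint8, red, green, blue), "range_z" (384x512 float32, m along the optical axis (not along the pixel's ray), 0 where there is no reading), "intrinsics" (3x3 intrinsics, pixels), "k1" (the pictures are not rectified: a ray, as slopes to the right and down, at radius r is drawn at 1 + k1 r^2 times it, then the intrinsics apply), "world_from_camera" (4x4, takes a point from camera to world coordinates). Camera axes: x right, y up, looking along -z (the intrinsics and any distortion apply to the point x, -y, -z); pixel columns grow to the right and rows downward; lengths in m; the calibration is good to about 2 mm. A picture is of the moment at which its call begins.
- job_done(): hands the job in; it is judged then, once.
Trained networks look in the newest picture that a camera, given by its name, has taken for a name from the list of things; names that differ only in an ending like _2 or _b are one class to them, and where a whole thing is asked for, a point or a joint stands for the part that bears it (a point fixed in the world has none). Each returns a list of dicts, best first, with "p" (0 to 1); they miss things now and then, are a little off and sometimes report something else, mostly with a low value. They report only what shows in the picture. A call takes as long as a camera call.
- cut_out(camera, thing): "pixels" (384x512 bool, what is visible of it).
- place_of(camera, thing): "at" ([x, y, z] in m, in world coordinates, good to about 4 mm: a listed point, or the origin of a listed thing).
The state is a dict: "time": time; "joint_pos": joint angles; "joint_vel": joint speeds; "joint_efforts": joint torques, N m; "tool_pos": TCP position; "tool_rot": TCP orientation; "contact_force": force on the tool from outside, world axes, zero at the start; "ft_torque": the same for the moment, N m; "gripper_width": opening from 0.0 (shut) to 1.0 (fully open); "grasp_force": force on a finger pad.
Only numpy, scipy, OpenCV 4.12 (cv2) and the standard library are available. Lean on these libraries where they do the work, as an engineer would, in place of code of your own. Each camera call takes 0.05 s, during which the arm holds its last target. There are 200 camera calls.

### The job

Load the loose wooden rail for mortising: push it along the bench with your fingertips, one end and then the other, so that its left end goes in behind the shank of the holdfast and the rail ends up lying flat against the fence, between the two stop blocks. Only push it, flat on the bench: never pick it up or tip it. Leave the glue bottle, the hammer and the round offcut where they are.

Things in the scene. Friction and masses are not known exactly. Their poses are not given: they have to be found in the camera images.
- rail: Loose planed mid-brown wooden rail, the piece to push: 320 long (its y) x 40 wide (its x) x 32 high, 0.2 to 0.45 kg. Origin: centre of its underside, on the bench. Its +y end is the left one seen from the robot, its +x side faces the fence. It starts on the robot's side of fence and shank, shifted right: left end right of the shank, right end out past the right stop block.
- rail_left (a point): Centre of the rail's left (+y) end face, 16 mm above its underside; axes as the rail.
- rail_right (a point): Centre of the rail's right (-y) end face, 16 mm above its underside; axes as the rail.
- fence: Dark wooden fence fixed to the bench: bar 560 long (its y), 45 deep (x 0 to +45), 45 high (flat bolt heads near its ends: 53). Origin: bench level, foot of its front face (towards the robot), mid length; +x square to that face, away from the robot, +y left. Yaw varies by some 0.4 rad. The rail is home with its origin at x = -20, y within 12 of 0, its y axis parallel to the fence's.
- stop_left (a point): Left stop block, fixed to the fence's front face: 40 along y, 60 deep (fence x from -60 to 0), 40 high. This point: middle of its inner face's foot, at fence x = -30, y = +172.5; axes as the fence. The bay between the two stop blocks is 345 long, for the 320 rail.
- stop_right (a point): Right stop block, the same size; this point: middle of its inner face's foot, at fence x = -30, y = -172.5; axes as the fence.
- holdfast: Fixed dark steel holdfast that pins down the fence. Origin: foot of its upright round shank, 19 in diameter, in the mouth of the bay, its axis 78 to 86 in front of the fence's face and 88 to 125 left of mid length; axes as the fence. Above 110 mm it bends into an arm (19 thick, top at 162) that arches in +x to a pad on the fence. Rail passes between shank and fence with 28 to 36 to spare.
- glue: White glue bottle with a blue cap, 60 in diameter, 170 high, loose, standing left of the work, on the robot's side of the offcut. Origin: centre of its underside. Leave it alone.
- hammer: Hammer, 260 long, lying loose left of the fence, its head towards the robot. Leave it alone.
- offcut: Loose upright round offcut of wood, 44 in diameter, 85 high, on the robot's side of the fence, left of the holdfast. Origin: centre of its underside. Leave it alone.

How it is judged:
On the way:
1. the rail's left end is in behind the holdfast's shank while the rail still stands at an angle to the fence (x of rail_left in the frame of holdfast above 0.015 m and y of rail_left in the frame of holdfast above 0.005 m and angle between the y axis of rail and the y axis of fence, either way round above 0.05 rad).
At the end, for the whole second after the job is handed in: The rail lies still and flat on the bench against the fence between the stop blocks: its middle within 4.5 mm of touching the fence, parallel to it within 0.025 rad, not rolled over (x of rail in the frame of fence between -0.0245 and -0.014 m and y of rail in the frame of fence between -0.015 and 0.015 m and angle between the y axis of rail and the y axis of fence, either way round below 0.025 rad and height (world z) of rail below 0.005 m and angle between rail's own z axis and vertical below 0.05 rad and linear speed of rail below 0.01 m/s).
It fails at once if the rail is lifted or tipped off the bench (height (world z) of rail above 0.01 m or angle between rail's own z axis and vertical above 0.1 rad).
It fails at once if the glue bottle, hammer or offcut is moved more than 20 mm (distance of any of glue, hammer, offcut from where it was at the start of the episode above 0.02 m).
It also fails if it takes over 61 s, if anything falls off the work surface, if the arm or the gripper's body presses on something with over 40 N, if the wrist force passes 120 N, or if a joint passes its speed limit or range.

## Working session

There is one attempt and no reset: what is moved stays moved. The work goes in short steps, Python scripts to look and compute and a tool call to move; the robot and the scene stay as the last step left them, time stands still between calls to the robot, and variables do not carry over. Pictures are saved under pics/ and viewed, at most 10 in all, crops included, and the job is handed in when it is done.

Besides the shell and the picture viewer there is one more tool, called after "Call:" as name(argument=value, ...) on one line, values as JSON. jog_arm: Moves the arm, as the interface text tells. Shift numbers are shares of 50 cm and turn numbers shares of 1.5 rad, none past 1 either way. Its arguments: {"type":"object","properties":{"motion":{"type":"string"}},"required":["motion"]}

```bash
mkdir -p pics; cat > h.py <<'E'
import numpy as np, cv2
from plant import state, grab_frame, job_done, cut_out, place_of
from scipy.spatial.transform import Rotation as R
def cloud(f):
    K=f["intrinsics"];z=f["range_z"];h,w=z.shape
    u,v=np.meshgrid(np.arange(w),np.arange(h))
    dx=(u-K[0,2])/K[0,0];dy=(v-K[1,2])/K[1,1]
    x,y=dx.copy(),dy.copy()
    for _ in range(8):
        s=1+f["k1"]*(x*x+y*y);x,y=dx/s,dy/s
    P=np.stack([x*z,-y*z,-z,np.ones_like(z)],-1)
    return (P@f["world_from_camera"].T)[...,:3]
def save(f,n): cv2.imwrite(f"pics/{n}.png",f["color"][...,::-1])
def tool():
    s=state();q=s["tool_rot"];return np.array(s["tool_pos"]),R.from_quat([q[1],q[2],q[3],q[0]])
E
python3 - <<'E'
from h import *
np.set_printoptions(precision=4,suppress=True)
ims=[]
for c in ["top","scene"]:
    f=grab_frame(c);ims.append(f["color"]);P=cloud(f)
    for t in ["rail","rail_left","rail_right","fence","stop_left","stop_right","holdfast","glue","hammer","offcut"]:
        r=place_of(c,t);print(c,t,[(np.round(a["at"],3),round(a["p"],2)) for a in r[:2]])
    for t in ["rail","fence"]:
        m=cut_out(c,t)
        if m:
            m=m[0]["pixels"]&(f["range_z"]>0);Q=P[m];zt=0.032 if t=="rail" else 0.045
            Q=Q[abs(Q[:,2]-zt)<.006]
            print(t,len(Q),Q.mean(0),cv2.minAreaRect(Q[:,:2].astype(np.float32)*1000))
cv2.imwrite("pics/a.png",cv2.resize(np.hstack(ims),(800,300))[...,::-1])
cv2.imwrite("pics/top.png",ims[0][...,::-1])
s=state();print(s); print(tool()[1].as_matrix())
E
```

```text
top rail [(array([ 0.504, -0.119,  0.002]), 0.75)]
top rail_left [(array([0.512, 0.036, 0.014]), 0.68)]
top rail_right [(array([ 0.503, -0.28 ,  0.016]), 0.75)]
top fence [(array([ 0.672, -0.023,  0.002]), 0.65)]
top stop_left [(array([0.654, 0.145, 0.001]), 0.78)]
top stop_right [(array([ 0.63 , -0.197,  0.001]), 0.66)]
top holdfast [(array([0.597, 0.094, 0.002]), 0.96)]
top glue []
top hammer [(array([ 0.613,  0.321, -0.003]), 0.75)]
top offcut [(array([0.565, 0.198, 0.002]), 0.75)]
rail 2619 [ 0.5068 -0.1228  0.0326] ((507.4078369140625, -121.60995483398438), (319.1452941894531, 40.83247375488281), 88.37004089355469)
fence 4996 [ 0.684  -0.0381  0.0449] ((664.9373168945312, -26.382476806640625), (556.4786376953125, 107.07963562011719), 85.27645111083984)
scene rail [(array([ 0.509, -0.123, -0.003]), 0.55)]
scene rail_left []
scene rail_right [(array([ 0.502, -0.28 ,  0.011]), 0.67), (array([ 0.564,  0.202, -0.002]), 0.48)]
scene fence [(array([ 0.668, -0.031, -0.002]), 0.62)]
scene stop_left [(array([0.655, 0.151, 0.001]), 0.6)]
scene stop_right [(array([ 0.622, -0.195, -0.003]), 
[... 430 characters left out ...]
.0442] ((665.4370727539062, -24.59417724609375), (560.6039428710938, 105.67771911621094), 85.70587921142578)
{'time': 1.3, 'joint_pos': array([ 1.061 ,  0.0527,  1.6129, -0.    ,  1.476 , -0.119 ]), 'joint_vel': array([-0.0003, -0.001 , -0.0008,  0.0002,  0.0005, -0.0006]), 'joint_efforts': array([  0.0003, -39.3685, -37.0449,  -0.0001,   0.0006,   0.    ]), 'tool_pos': array([0.2381, 0.5779, 0.2313]), 'tool_rot': array([ 0.    ,  0.1941,  0.981 , -0.    ]), 'contact_force': array([ 0.7043, -0.0819, -0.367 ]), 'ft_torque': array([0.0365, 0.0234, 0.0365]), 'grasp_force': 0.0, 'gripper_width': 0.9991069255826989}
[[-0.9246  0.3809 -0.    ]
 [ 0.3809  0.9246 -0.    ]
 [-0.     -0.     -1.    ]]
```

View pics/a.png

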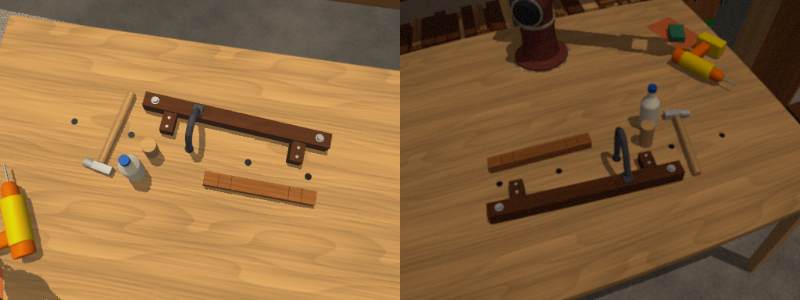

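```bash
cat >> h.py <<'E'
def dirv(a): return np.array([np.sin(a),np.cos(a)])
def plan(*wps):
    """wps: (x,y,z,a): tool y along (sin a,cos a), pointing down -> rows"""
    p,r=tool()
    for x,y,z,a in wps:
        Y=np.array([np.sin(a),np.cos(a),0]);Z=np.array([0,0,-1.]);X=np.cross(Y,Z)
        rv=(r.inv()*R.from_matrix(np.stack([X,Y,Z],1))).as_rotvec()
        print(np.round(r.inv().apply(np.array([x,y,z])-p)/.5,3),np.round(rv/1.5,3))
F0=np.array([.670,-.027]);FA=.08
def toF(p,F0=F0,a=FA):
    d=np.asarray(p)-F0;return np.stack([d@[np.cos(a),-np.sin(a)],d@dirv(a)],-1)
def fromF(x,y): return F0+x*np.array([np.cos(FA),-np.sin(FA)])+y*dirv(FA)
def rail(c="top"):
    f=grab_frame(c);P=cloud(f);m=cut_out(c,"rail")
    Q=P[m[0]["pixels"]&(f["range_z"]>0)];Q=Q[abs(Q[:,2]-.032)<.006][:,:2]
    rc=cv2.minAreaRect((Q*1000).astype(np.float32));b=cv2.boxPoints(rc)/1000
    b=b[np.argsort(b[:,1])];R_,L=b[:2].mean(0),b[2:].mean(0)
    d=L-R_;a=np.arctan2(d[0],d[1]);C=(L+R_)/2
    print("rail size",np.round(rc[1],1),"C",C.round(4),"a",round(a,3),"F: C",toF(C).round(4),"th",round(a-FA,3),"L",toF(C+.16*dirv(a)).round(4),"R",toF(C-.16*dirv(a)).round(4))
    return C,a,f
E
python3 - <<'E'
from h import *
f=grab_frame("top");P=cloud(f);m=cut_out("top","fence")[0]["pixels"]
Q=P[m&(f["range_z"]>0)&(abs(P[...,2]-.045)<.006)]
q=toF(Q[:,:2]);q0=q
for lim in [(-.28,-.23),(-.15,-.1),(-.1,-.05),(-.05,0),(0,.05),(.05,.09),(.22,.27)]:
    s=q[(q[:,1]>lim[0])&(q[:,1]<lim[1])]; print(lim,len(s),np.percentile(s[:,0],[1,3,97,99]).round(4))
print(q[:,1].min(),q[:,1].max(), (q[q[:,0]<-.03][:,1]).min(),(q[q[:,0]<-.03][:,1]).max())
s=q[q[:,0]<-.02][:,1]; print("stop inner",s[s<0].max(),s[s>0].min())
C,a,_=rail()
X=np.array([np.cos(a),-np.sin(a)])
w=C-X*.055
plan((*w,.231,a),(*w,.08,a)); print(w)
E
```

```text
(-0.28, -0.23) 395 [0.0016 0.0019 0.0451 0.0457]
(-0.15, -0.1) 430 [0.0015 0.0021 0.0451 0.0463]
(-0.1, -0.05) 426 [0.0016 0.0022 0.045  0.0458]
(-0.05, 0) 419 [0.0019 0.0025 0.0451 0.0461]
(0, 0.05) 421 [0.0018 0.0022 0.0451 0.0465]
(0.05, 0.09) 337 [0.0017 0.0023 0.0453 0.0465]
(0.22, 0.27) 368 [0.0018 0.0023 0.0457 0.0464]
-0.27903051984651306 0.27974474535351973 -0.2115208358799583 0.2116475667941635
stop inner -0.17154768508463505 0.17206022249158848
rail size [319.1  40.7] C [ 0.5073 -0.1216] a 0.027 F: C [-0.1547 -0.1073] th -0.053 L [-0.1632  0.0525] R [-0.1461 -0.2671]
[-9.280e-01 -1.128e+00  1.000e-03] [-0.    -0.    -0.243]
[-0.928 -1.128  0.303] [-0.    -0.    -0.243]
[ 0.45227265 -0.12011441]
```

Call:
jog_arm(motion="100 -0.08 -0.1 0 0 0 -0.05; 100 -0.16 -0.2 0 0 0 -0.1; 100 -0.24 -0.3 0 0 0 -0.15; 100 -0.32 -0.4 0 0 0 -0.2; 100 -0.4 -0.5 0 0 0 -0.243")

```text
time: 2.12
tool_pos: [0.3258, 0.2762, 0.2316]
tool_rot: [0.001, 0.012, 1.0, 0.0]
contact_force: [1.0, -0.5, 0.5]
gripper_width: 1.003
grasp_force: 0.0
```

```bash
python3 -c "
from h import *
print(tool()[0]);plan((.4523,-.12,.231,.027))"
```

```text
[0.32581517 0.27615292 0.2315575 ]
[-0.271 -0.786  0.001] [0.    0.001 0.002]
```

Call:
jog_arm(motion="100 -0.04 -0.11 0 0 0 0; 100 -0.08 -0.22 0 0 0 0; 100 -0.12 -0.33 0 0 0 0; 100 -0.16 -0.44 0 0 0 0; 100 -0.19 -0.55 0 0 0 0")

```text
time: 2.75
tool_pos: [0.4137, -0.0015, 0.2317]
tool_rot: [0.001, 0.013, 1.0, -0.0]
contact_force: [0.2, 0.7, -0.1]
gripper_width: 1.0
grasp_force: 0.0
```

```bash
python3 -c "
from h import *
print(tool()[0]);plan((.4523,-.12,.231,.027),(.4523,-.12,.002,.027))"
```

```text
[ 0.41371379 -0.00150498  0.23174182]
[-0.083 -0.235  0.002] [-0.     0.001  0.   ]
[-0.083 -0.235  0.46 ] [-0.     0.001  0.   ]
```

Call:
jog_arm(motion="100 -0.04 -0.11 0.05 0 0 0; 100 -0.083 -0.22 0.15 0 0 0; 100 -0.083 -0.235 0.27 0 0 0; 100 -0.083 -0.235 0.38 0 0 0; 100 -0.083 -0.235 0.455 0 0 0")

```text
time: 3.38
tool_pos: [0.45, -0.1179, 0.0008]
tool_rot: [-0.002, 0.014, 1.0, 0.001]
contact_force: [0.5, -0.4, 0.3]
gripper_width: 0.995
grasp_force: 0.0
```

```bash
python3 - <<'E'
from h import *
print(tool()[0])
# push targets: interpolate rail pose from current to goal (fence-frame)
C0=np.array([.5073,-.1216]);a0=.027
CL=fromF(-.0906,-.095);a1=.33
for t in np.linspace(.1,1,10):
    a=a0+(a1-a0)*t;C=C0+(CL-C0)*t
    w=C-.031*np.array([np.cos(a),-np.sin(a)]); plan((*w,.004,a))
E
```

```text
[ 0.45000182 -0.11786008  0.00075249]
[-0.066 -0.001 -0.007] [ 0.001 -0.002  0.02 ]
[-0.079  0.003 -0.007] [ 0.001 -0.002  0.04 ]
[-0.092  0.007 -0.007] [ 0.001 -0.002  0.06 ]
[-0.105  0.01  -0.007] [ 0.001 -0.002  0.081]
[-0.118  0.014 -0.007] [ 0.001 -0.002  0.101]
[-0.131  0.018 -0.007] [ 0.001 -0.002  0.121]
[-0.145  0.021 -0.007] [ 0.001 -0.002  0.141]
[-0.158  0.025 -0.007] [ 0.001 -0.002  0.161]
[-0.171  0.028 -0.007] [ 0.001 -0.002  0.182]
[-0.185  0.032 -0.007] [ 0.001 -0.002  0.202]
```

Call:
jog_arm(motion="100 -0.03 0 -0.007 0 0 0; 100 -0.055 0 -0.007 0 0 0.01; 100 -0.075 0.002 -0.007 0 0 0.033; 100 -0.095 0.007 -0.007 0 0 0.065; 100 -0.115 0.013 -0.007 0 0 0.097")

```text
time: 4.0
tool_pos: [0.5127, -0.1137, 0.0106]
tool_rot: [0.002, 0.086, 0.996, -0.001]
contact_force: [-0.5, 1.0, -0.2]
gripper_width: 1.004
grasp_force: 0.6
```

```bash
python3 - <<'E'
from h import *
print(tool()[0]); C,a,f=rail(); save(f,"b"); 
CL=fromF(-.0906,-.095);a1=.33
for t in (0,.33,.66,1):
    aa=a+(a1-a)*t;c=C+(CL-C)*t
    w=c-.031*np.array([np.cos(aa),-np.sin(aa)]); plan((*w,.004,aa))
E
```

```text
[ 0.51274491 -0.1137481   0.01064912]
rail size [319.4  40.5] C [ 0.5437 -0.121 ] a 0.17 F: C [-0.1184 -0.1038] th 0.09 L [-0.1039  0.0555] R [-0.1328 -0.2632]
[-0.    -0.004  0.014] [-0.001  0.004 -0.   ]
[-0.018  0.007  0.014] [-0.001  0.004  0.035]
[-0.036  0.017  0.014] [-0.001  0.005  0.07 ]
[-0.055  0.028  0.014] [-0.     0.005  0.106]
```

View pics/b.png

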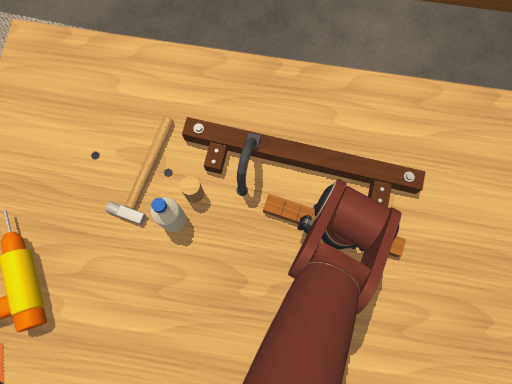

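The picture shows the rail from (267,203) to (403,248), turning as planned ahead of the fingers, and the neighbours undisturbed.

Call:
jog_arm(motion="100 -0.012 0.005 0.008 0 0 0.022; 100 -0.024 0.011 0.01 0 0 0.045; 100 -0.036 0.017 0.012 0 0 0.068; 100 -0.047 0.023 0.012 0 0 0.09; 100 -0.056 0.028 0.012 0 0 0.107")

```text
time: 4.72
tool_pos: [0.5409, -0.1044, 0.0031]
tool_rot: [0.001, 0.165, 0.986, -0.0]
contact_force: [-1.8, -1.2, 1.2]
gripper_width: 0.997
grasp_force: 0.8
```

```bash
python3 - <<'E'
from h import *
print(tool()[0],state()["joint_pos"]); C,a,f=rail()
X=np.array([np.cos(a),-np.sin(a)]);Y=dirv(a)
w=C-.05*X; plan((*w,.01,a),(*w,.12,a))
e=C-.215*Y; print(e); 
for b in (a+np.pi/2,a-np.pi/2): plan((*e,.12,b))
E
```

```text
[ 0.5408635  -0.10444407  0.00314205] [-3.25689674e-01  1.34036733e-01  1.93992676e+00 -3.98964277e-04
  1.06510937e+00 -1.56391821e+00]
rail size [318.6  42. ] C [ 0.5698 -0.1204] a 0.311 F: C [-0.0924 -0.1011] th 0.231 L [-0.0558  0.0547] R [-0.129  -0.2569]
[ 0.035 -0.014 -0.015] [ 0.     0.002 -0.014]
[ 0.034 -0.014 -0.235] [ 0.     0.002 -0.014]
[ 0.50409615 -0.32509178]
[-0.075 -0.442 -0.234] [0.002 0.002 1.033]
[-0.075 -0.442 -0.234] [-0.002  0.002 -1.061]
```

Call:
jog_arm(motion="100 -0.007 0 0 0 0 0.005; 100 -0.014 0 0 0 0 0.01; 100 0.035 -0.014 -0.01 0 0 0; 100 0.035 -0.05 -0.11 0 0 0.1; 100 0.01 -0.14 -0.22 0 0 0.22")

```text
time: 5.45
tool_pos: [0.5116, -0.162, 0.1044]
tool_rot: [-0.0, 0.327, 0.945, 0.0]
contact_force: [1.4, -0.9, 0.7]
gripper_width: 1.001
grasp_force: 0.0
```

```bash
python3 - <<'E'
from h import *
print(tool()[0]); C,a,f=rail()
e=C-.215*dirv(a); print(e); plan((*e,.1,a+np.pi/2))
E
```

```text
[ 0.51161457 -0.16200799  0.10444936]
rail size [319.1  40.8] C [ 0.5754 -0.1214] a 0.33 F: C [-0.0867 -0.1016] th 0.25 L [-0.0472  0.0534] R [-0.1263 -0.2566]
[ 0.50573343 -0.32476074]
[-0.177 -0.261  0.025] [0.007 0.008 0.822]
```

Call:
jog_arm(motion="13 -0.035 -0.052 0 0 0 0.124; 13 -0.07 -0.104 0 0 0 0.248; 13 -0.106 -0.157 0 0 0 0.372; 13 -0.142 -0.209 0 0 0 0.496; 13 -0.177 -0.261 0.01 0.007 0.008 0.62")

```text
time: 6.18
tool_pos: [0.5019, -0.3209, 0.0988]
tool_rot: [-0.007, 0.717, 0.697, -0.003]
contact_force: [0.1, -0.9, 0.1]
gripper_width: 0.129
grasp_force: 0.0
```

```bash
python3 - <<'E'
from h import *
print(tool()[0],state()["gripper_width"]); C=np.array([.5754,-.1214]);a=.33
for d,z in ((.215,.1),(.215,.012),(.171,.012)): plan((*(C-d*dirv(a)),z,a+np.pi/2))
E
```

```text
[ 0.50194908 -0.32092627  0.09882998] 0.12858669679892717
[-0.008  0.008 -0.002] [-0.009 -0.002  0.202]
[-0.008  0.01   0.173] [-0.009 -0.002  0.202]
[0.076 0.036 0.174] [-0.009 -0.002  0.202]
```

Call:
jog_arm(motion="13 -0.008 0.01 0.03 -0.009 -0.002 0.12; 13 -0.008 0.01 0.1 -0.009 -0.002 0.202; 13 -0.008 0.01 0.15 -0.009 -0.002 0.202; 13 -0.008 0.01 0.173 -0.009 -0.002 0.202; 13 -0.008 0.01 0.173 -0.009 -0.002 0.202")

```text
time: 6.8
tool_pos: [0.5051, -0.3229, 0.0114]
tool_rot: [-0.001, 0.812, 0.584, -0.0]
contact_force: [-0.9, -0.6, -1.2]
gripper_width: 0.129
grasp_force: 0.0
```

```bash
python3 - <<'E'
from h import *
print(tool()[0]); C,a,f=rail();save(f,"c")
for d in (.171,.15,.13,.11,.09,.07): plan((*(C-d*dirv(a)),.012,a+np.pi/2))
E
```

```text
[ 0.505087   -0.32291253  0.01143917]
rail size [319.6  41.7] C [ 0.5754 -0.1218] a 0.328 F: C [-0.0867 -0.102 ] th 0.248 L [-0.0473  0.053 ] R [-0.126  -0.2571]
[0.085 0.001 0.003] [0.    0.    0.003]
[0.127 0.001 0.003] [0.    0.    0.003]
[0.167 0.001 0.003] [0.    0.    0.003]
[0.207 0.002 0.003] [0.    0.    0.003]
[0.247 0.002 0.003] [0.    0.    0.003]
[0.287 0.002 0.003] [0.    0.    0.003]
```

View pics/c.png

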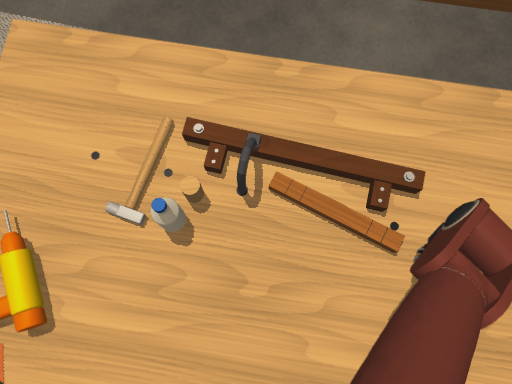

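Rail spans (272,180) to (400,245), aimed behind the shank foot at (242,191); tool is off its right end. Pushing along its axis.

Call:
jog_arm(motion="13 0.04 0.001 0 0 0 0.003; 13 0.08 0.001 0 0 0 0.003; 13 0.11 0.001 0 0 0 0.003; 13 0.14 0.001 0 0 0 0.003; 13 0.17 0.001 0 0 0 0.003")

```text
time: 7.52
tool_pos: [0.5336, -0.2422, 0.0129]
tool_rot: [-0.0, 0.813, 0.582, -0.0]
contact_force: [-1.0, -2.1, 1.6]
gripper_width: 0.13
grasp_force: 1.4
```

```bash
python3 - <<'E'
from h import *
print(tool()[0]); C,a,f=rail()
for d in (.171,.15,.13,.12,.11): plan((*(C-d*dirv(a)),.012,a+np.pi/2))
E
```

```text
[ 0.53359579 -0.2421868   0.01285898]
rail size [308.7  40.7] C [ 0.5907 -0.0745] a 0.331 F: C [-0.0753 -0.0537] th 0.251 L [-0.0355  0.1013] R [-0.115  -0.2087]
[0.01 0.   0.  ] [-0.002 -0.001  0.002]
[0.052 0.001 0.   ] [-0.002 -0.001  0.002]
[0.092 0.001 0.   ] [-0.002 -0.001  0.002]
[0.112 0.001 0.   ] [-0.002 -0.001  0.002]
[0.132 0.001 0.   ] [-0.002 -0.001  0.002]
```

Call:
jog_arm(motion="13 0.023 0.001 0 0 0 0.002; 13 0.046 0.001 0 0 0 0.002; 13 0.07 0.001 0 0 0 0.002; 13 0.09 0.001 0 0 0 0.002; 13 0.108 0.001 0 0 0 0.002")

```text
time: 8.25
tool_pos: [0.551, -0.1912, 0.0122]
tool_rot: [-0.001, 0.814, 0.581, -0.0]
contact_force: [0.2, -0.8, -0.8]
gripper_width: 0.128
grasp_force: 0.7
```

```bash
python3 - <<'E'
from h import *
p=tool()[0];print(p,toF(p[:2])); C,a,f=rail();save(f,"d")
w=C-.215*dirv(a);plan((*w,.012,a+np.pi/2),(*w,.12,a+np.pi/2))
for t in ("rail_left","rail_right"): print([(toF(r["at"][:2]).round(3),round(r["p"],2)) for r in place_of("top",t)])
E
```

```text
[ 0.5510105  -0.19115563  0.01222836] [-0.10549049 -0.17313962]
rail size [299.1  41.9] C [ 0.6114 -0.0187] a 0.334 F: C [-0.059   0.0036] th 0.254 L [-0.0189  0.1584] R [-0.0992 -0.1513]
[-0.065  0.001  0.001] [-0.001 -0.001  0.002]
[-0.065  0.    -0.215] [-0.001 -0.001  0.002]
[(array([-0.025,  0.147]), 0.73)]
[(array([-0.104, -0.161]), 0.9)]
```

View pics/d.png

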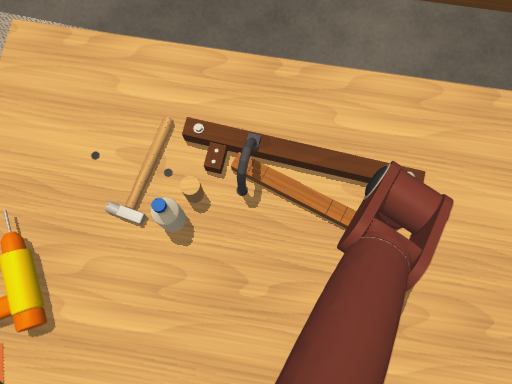

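Left end at (235,163) is in behind the shank (242,190). A few mm more axial push centres it, then I back off.

Call:
jog_arm(motion="13 0.008 0.001 0 0 0 0.002; 13 0.016 0.001 0 0 0 0.002; 13 0.016 0.001 0 0 0 0.002; 13 -0.05 0 -0.02 0 0 0; 13 -0.07 0 -0.14 0 0 0")

```text
time: 9.07
tool_pos: [0.5358, -0.224, 0.0781]
tool_rot: [-0.006, 0.815, 0.58, -0.002]
contact_force: [1.3, -0.6, 0.8]
gripper_width: 0.135
grasp_force: 0.0
```

```bash
python3 - <<'E'
from h import *
p=tool()[0];print(p,toF(p[:2])); C,a,f=rail()
for t in ("rail_left","rail_right"): print([(toF(r["at"][:2]).round(3),round(r["p"],2)) for r in place_of("top",t)])
w=C-.03*dirv(a)-.065*np.array([np.cos(a),-np.sin(a)]);print(w);plan((*w,.12,a),(*w,.004,a))
E
```

```text
[ 0.53577957 -0.22395518  0.07808999] [-0.11805154 -0.20705144]
rail size [318.1  41.2] C [ 0.611  -0.0209] a 0.335 F: C [-0.0593  0.0014] th 0.255 L [-0.0189  0.1562] R [-0.0997 -0.1534]
[(array([-0.025, -0.174]), 0.62), (array([-0.023,  0.152]), 0.61), (array([-0.062,  0.002]), 0.5)]
[(array([-0.102, -0.151]), 0.55)]
[ 0.539734   -0.02780801]
[ 0.374 -0.131 -0.071] [ 1.000e-03  1.000e-03 -1.045e+00]
[ 0.374 -0.132  0.161] [ 1.000e-03  1.000e-03 -1.045e+00]
```

Call:
jog_arm(motion="13 0.03 -0.06 -0.04 0 0 -0.12; 40 0.09 -0.131 -0.07 0 0 -0.245; 100 0.17 -0.131 -0.07 0 0 -0.37; 100 0.27 -0.131 -0.07 0 0 -0.495; 100 0.374 -0.131 -0.07 0 0 -0.62")

```text
time: 9.9
tool_pos: [0.5378, -0.025, 0.1158]
tool_rot: [-0.002, 0.465, 0.885, -0.0]
contact_force: [-0.5, 0.5, -0.8]
gripper_width: 0.962
grasp_force: 0.0
```

```bash
python3 - <<'E'
from h import *
p=tool()[0];print(p); plan((.5397,-.0278,.12,.335),(.5397,-.0278,.002,.335))
E
```

```text
[ 0.53781433 -0.02500731  0.11582679]
[-0.007 -0.    -0.008] [-0.001 -0.003 -0.421]
[-0.008  0.     0.228] [-0.001 -0.003 -0.421]
```

Call:
jog_arm(motion="100 -0.007 0 0 0 -0.003 -0.12; 100 -0.007 0 0 0 -0.003 -0.24; 100 -0.007 0 0.04 0 -0.003 -0.36; 100 -0.007 0 0.13 0 -0.003 -0.421; 100 -0.007 0 0.225 0 -0.003 -0.421")

```text
time: 10.52
tool_pos: [0.5397, -0.0291, 0.0028]
tool_rot: [0.001, 0.169, 0.986, -0.001]
contact_force: [0.1, 1.1, -0.4]
gripper_width: 1.001
grasp_force: 0.0
```

```bash
python3 - <<'E'
from h import *
p=tool()[0];print(p); C=np.array([.611,-.0209]);a=.335
G=fromF(-.0215,.0);a1=.08
for t in np.linspace(0,1,11):
    aa=a+(a1-a)*t;c=C+(G-C)*t
    w=c-.03*dirv(aa)-.031*np.array([np.cos(aa),-np.sin(aa)]); plan((*w,.004,aa))
E
```

```text
[ 0.53968372 -0.02908848  0.00279077]
[-0.067  0.003 -0.002] [-0.001  0.001 -0.004]
[-0.076  0.003 -0.002] [-0.001  0.001 -0.021]
[-0.085  0.003 -0.002] [-0.001  0.001 -0.038]
[-0.094  0.003 -0.002] [-0.001  0.001 -0.055]
[-0.103  0.003 -0.002] [-0.001  0.001 -0.072]
[-0.112  0.004 -0.002] [-0.001  0.001 -0.089]
[-0.121  0.004 -0.002] [-0.001  0.001 -0.106]
[-0.131  0.005 -0.002] [-0.001  0.001 -0.123]
[-0.14   0.005 -0.002] [-0.001  0.001 -0.14 ]
[-0.149  0.005 -0.002] [-0.001  0.001 -0.157]
[-0.158  0.006 -0.002] [-0.001  0.001 -0.174]
```

Call:
jog_arm(motion="100 -0.04 0.003 -0.001 0 0 0; 100 -0.065 0.003 -0.001 0 0 -0.004; 100 -0.08 0.003 -0.001 0 0 -0.029; 100 -0.094 0.003 -0.001 0 0 -0.055; 100 -0.107 0.003 -0.001 0 0 -0.08")

```text
time: 11.15
tool_pos: [0.5913, -0.0461, 0.0054]
tool_rot: [0.001, 0.11, 0.994, -0.001]
contact_force: [-1.6, 0.6, -0.9]
gripper_width: 1.003
grasp_force: 0.5
```

```bash
python3 - <<'E'
from h import *
p=tool()[0];print(p); C,a,f=rail();save(f,"e")
for t in ("rail_left","rail_right"): print([(toF(r["at"][:2]).round(3),round(r["p"],2)) for r in place_of("top",t)])
G=fromF(-.0215,.0);a1=.08
for t in np.linspace(0,1,6):
    aa=a+(a1-a)*t;c=C+(G-C)*t
    w=c-.03*dirv(aa)-.031*np.array([np.cos(aa),-np.sin(aa)]); plan((*w,.004,aa))
E
```

```text
[ 0.59127407 -0.04608148  0.00542741]
rail size [319.9  41.6] C [ 0.6281 -0.0256] a 0.226 F: C [-0.0418 -0.0019] th 0.146 L [-0.0185  0.1563] R [-0.0652 -0.1602]
[(array([-0.02 ,  0.157]), 0.59)]
[(array([-0.067, -0.16 ]), 0.66)]
[ 0.    -0.003  0.004] [-0.001  0.002  0.003]
[-0.01  -0.003  0.004] [-0.001  0.002 -0.016]
[-0.019 -0.003  0.004] [-0.001  0.002 -0.036]
[-0.029 -0.003  0.004] [-0.001  0.002 -0.055]
[-0.039 -0.003  0.004] [-0.001  0.002 -0.075]
[-0.049 -0.002  0.004] [-0.001  0.002 -0.094]
```

View pics/e.png

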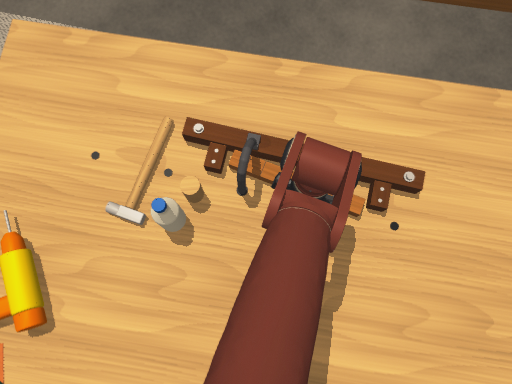

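Rail spans (231,160) to (363,207), its right end just entering inside the right stop (378,190). Continue.

Call:
jog_arm(motion="100 -0.01 -0.001 0.002 0 0.001 -0.02; 100 -0.02 -0.001 0.003 0 0.001 -0.04; 100 -0.03 -0.001 0.003 0 0.001 -0.06; 100 -0.04 -0.001 0.003 0 0.001 -0.08; 100 -0.05 -0.001 0.003 0 0.001 -0.095")

```text
time: 11.98
tool_pos: [0.616, -0.0523, 0.0042]
tool_rot: [0.0, 0.039, 0.999, -0.001]
contact_force: [-1.1, -0.9, 0.3]
gripper_width: 1.002
grasp_force: 0.8
```

```bash
python3 - <<'E'
from h import *
p=tool()[0];print(p,toF(p[:2])); C,a,f=rail()
G=fromF(-.0185,.0);a1=.08
w=G-.03*dirv(a1)-.031*np.array([np.cos(a1),-np.sin(a1)]); plan((*w,.004,a1))
E
```

```text
[ 0.61604778 -0.05232909  0.00419126] [-0.0517555  -0.02955966]
rail size [317.   41.2] C [ 0.6498 -0.0261] a 0.094 F: C [-0.0202 -0.0007] th 0.014 L [-0.018   0.1593] R [-0.0224 -0.1607]
[-0.003 -0.001  0.001] [-0.001  0.001  0.001]
```

Call:
jog_arm(motion="100 -0.002 -0.001 0 0 0 0; 100 -0.004 -0.001 0 0 0 0; 100 -0.006 -0.001 0 0 0 -0.004; 100 -0.007 -0.001 0 0 0 -0.005; 100 -0.007 -0.001 0 0 0 -0.005")

```text
time: 12.7
tool_pos: [0.6176, -0.0529, 0.0042]
tool_rot: [-0.002, 0.036, 0.999, -0.001]
contact_force: [-7.5, 0.5, 4.8]
gripper_width: 1.0
grasp_force: 3.8
```

```bash
python3 - <<'E'
from h import *
p=tool()[0];print(p,toF(p[:2])); C,a,f=rail()
E
```

```text
[ 0.61755905 -0.05294457  0.00416063] [-0.05019987 -0.03005239]Traceback (most recent call last):
  File "<stdin>", line 2, in <module>
  File "h.py", line 30, in rail
    Q=P[m[0]["pixels"]&(f["range_z"]>0)];Q=Q[abs(Q[:,2]-.032)<.006][:,:2]
        ~^^^
IndexError: list index out of range
```

Call:
jog_arm(motion="100 0.02 0 0 0 0 0; 100 0.08 0 0 0 0 0; 100 0.14 0 -0.05 0 0 0; 100 0.24 0 -0.15 0 0 0; 100 0.34 0 -0.25 0 0 0")

```text
time: 13.42
tool_pos: [0.4598, -0.0414, 0.1183]
tool_rot: [0.001, 0.035, 0.999, -0.001]
contact_force: [1.6, -1.1, 1.2]
gripper_width: 1.001
grasp_force: 0.0
```

```bash
python3 - <<'E'
from h import *
print(tool()[0])
for c in ("top","scene"):
    try: C,a,f=rail(c)
    except IndexError: f=grab_frame(c)
    save(f,"g"+c)
    for t in ("rail","rail_left","rail_right"): print([(toF(r["at"][:2]).round(3),round(r["p"],2)) for r in place_of(c,t)])
    print([(t,[np.round(r["at"],3) for r in place_of(c,t)[:1]]) for t in ("glue","hammer","offcut")])
E
```

```text
[ 0.45977042 -0.04139366  0.1183353 ]
rail size [319.2  41.8] C [ 0.652  -0.0269] a 0.082 F: C [-0.0179 -0.0013] th 0.002 L [-0.0177  0.1587] R [-0.0182 -0.1613]
[(array([-0.02 , -0.001]), 0.7)]
[(array([-0.031,  0.171]), 0.68), (array([-0.019,  0.157]), 0.57), (array([-0.021, -0.001]), 0.22), (array([-0.187,  0.255]), 0.17)]
[(array([-0.19 ,  0.252]), 0.72), (array([-0.02 , -0.159]), 0.59), (array([-0.084,  0.116]), 0.25)]
[('glue', [array([0.503, 0.239, 0.   ])]), ('hammer', [array([ 0.611,  0.322, -0.004])]), ('offcut', [array([0.564, 0.201, 0.001])])]
rail size [317.4  33.8] C [ 0.6469 -0.0277] a 0.078 F: C [-0.023  -0.0026] th -0.002 L [-0.0233  0.1574] R [-0.0227 -0.1626]
[(array([-0.017, -0.001]), 0.96), (array([-0.02 , -0.161]), 0.41)]
[(array([-0.02 ,  0.155]), 0.62)]
[(array([-0.022, -0.161]), 0.7)]
[('glue', [array([0.505, 0.241, 0.002])]), ('hammer', [array([0.505, 0.237, 0.   ])]), ('offcut', [array([ 0.567,  0.201, -0.001])])]
```

View pics/gtop.png

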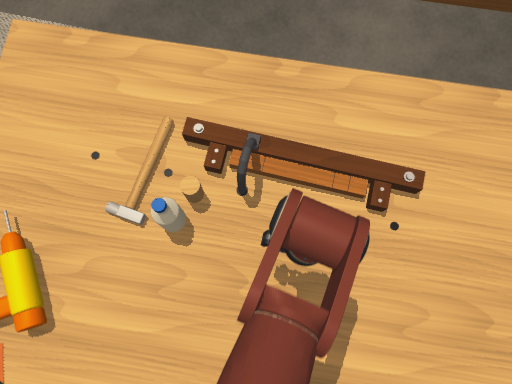

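The rail lies flush along the fence from (231,160) to (367,188), between both stop blocks; bottle, hammer and offcut are where they were.

```bash
python3 -c "
from plant import job_done;print(job_done())"
```

```text
the job is handed in; nothing more can be done
None
```

The job is handed in: the rail lies flat against the fence between the stop blocks, with its left end behind the holdfast shank, about 1 mm off centre and within 0.002 rad of parallel by the top camera; the bottle, hammer and offcut did not move, and the run took about 14 s.

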